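# Shut the blue cabinet before sanding

### The arm

A 6-joint arm with a two-finger parallel gripper is mounted at the origin on the work surface. World frame = base frame: x ahead of the robot, y to its left, z up, the work surface at z = 0. Lengths are in m, angles in rad, forces in N, time in s.
With the tool pointing down it reaches from about 0.275 to 0.85 m from the base axis. Payload 19 kg.
Tool frame: the origin (TCP) lies at the very end of the fingers, on their centre line; the grasp point (between the pads) lies 19 mm behind it; z points along the fingers, y is the line along which they close (so a half turn about z gives the same grasp; the last joint's range is limited). The gripper opens to 85 mm and grips with 20 to 120 N. Pads are 22 mm wide; open, the fingers measure 114 mm over their backs; the gripper's body (76 mm by 85 mm) begins 54 mm behind the grasp point. The pads swing forward as they close: fully open they stand 13 mm farther back than shut.
Start: joints at [-1.418, 0.15, 1.437, -0, 1.554, -0.134], TCP at [0.163, -0.551, 0.231] pointing down, gripper open.
Joint ranges: [-2.8, 2.8], [-0.68, 2.1], [0.12, 2.68], [-1.39, 4.53], [0.16, 2.79], [-2.81, 2.81]. Speed limits (rad/s): [1.89, 1.89, 2.22, 3.01, 3.01, 3.01].

### API

Orientations are given as a 3x3 rotation matrix whose columns are the frame's x, y, z axes.
In Python, from bench import bot, eyes, boxes_of, spot_point gives the robot as it stands.
- The arm moves only by the tool carry_out, never from a script. Its argument "commands" is a list of rows, each a list of 2 entries, a list of its own where there are three numbers: the shift along the tool's x, y, z scaled (see below), then the turn, a rotation vector about the tool's x, y, z scaled (see below). In form: [[[x, y, z], [ax, ay, az]], ...]. A call has 1 to 10 rows; each row is the pose to reach, as a shift and turn from the pose commanded when the call began, along the tool's axes at that moment, turning the shorter way round; what a row does not reach only later rows make up. The controller multiplies each number of a shift by 0.3 m and each number of a turn by 360 degrees. A row lasts 1/10 s, in which the tool goes at most 50 mm and 8.59 degrees, less where a joint would pass 70% of its speed; a pose out of reach is approached as far as the arm can. A call with a number of a shift or a turn outside -1 to 1 is refused whole. A call with a gripper value outside its range is refused whole. "jaw" is the closure, from 0 (fully open) to 1 (shut), set as the call begins (left out, the last holds). The fingers move at their own pace and stop on an object; "grip_force" is the grip in N (left out, the last holds). Time passes only in rows, so rows that repeat a pose let the fingers close. It gives the time, the measured TCP pose, the force, the opening and the grip force at its end, in the units of the state.
- bot.state(): the state, without advancing time (a new reading comes with each control period).
- eyes.camera(name): name is "scene" or "top" or "wrist"; returns the picture (420x560x3 uint8, blue, green, red); there is no depth.
- eyes.camera_params(name): a dict with "camera_matrix" (3x3 intrinsics, pixels), "k1" (the pictures are not rectified: a ray, as slopes to the right and down, at radius r is drawn at 1 + k1 r^2 times it, then the intrinsics apply), "R" (3x3) and "t" (3): a world point X has camera coordinates R X + t. Camera axes: x right, y down, z forward; pixel columns grow to the right and rows downward; lengths in m; the calibration is good to about 2 mm. A picture is of the moment at which its call begins: read the wrist's pose just before it. camera_params takes no time and is no camera call; for the wrist camera it gives the pose at the moment of the call.
- bot.hand_in(): hands the job in; it is judged then, once.
Trained networks look in the newest picture that a camera, given by its name, has taken for a name from the list of things; names that differ only in an ending like _2 or _b are one class to them, and where a whole thing is asked for, a point or a joint stands for the part that bears it (a point fixed in the world has none). Each returns a list of dicts, best first, with "score" (0 to 1); they miss things now and then, are a little off and sometimes report something else, mostly with a low value. They report only what shows in the picture. A call takes as long as a camera call.
- boxes_of(query, camera): "box" ([left, top, right, bottom] as shares, 0 to 1, of the picture: columns of its width, rows of its height, round what is visible of it).
- spot_point(query, camera): "centre" ([column, row] as shares, 0 to 1, of the picture: columns of its width, rows of its height: a listed point, or the origin of a listed thing).
The state is a dict: "t": time; "q": joint angles; "joint_vel": joint speeds; "tau": joint torques, N m; "tcp_pos": TCP position; "orientation": TCP orientation; "contact_force": force on the tool from outside, world axes, zero at the start; "ft_torque": the same for the moment, N m; "finger_gap": finger opening in m; "grip_force": force on a finger pad.
Only numpy, scipy, OpenCV 4.12 (cv2) and the standard library are available. Lean on these libraries where they do the work, as an engineer would, in place of code of your own. Each camera call takes 0.05 s, during which the arm holds its last target. There are 200 camera calls.

### The job

Sanding is about to start: push the door of the blue cabinet shut until it snaps home on its catch and stays closed by itself. The yellow cabinet is still in use, so leave its door open just as it stands.

Things in the scene. Friction and masses are not known exactly. Their poses are not given: they have to be found in the camera images.
- blue_door_push (a point): Push spot on the outer face of the blue cabinet's door: flat panel 236 mm wide, 174 high (46 to 220 above bench), 16 thick. 196 mm from the hinge axis, 40 from the free edge, 30 below the door's top. Axes move with the door: x through it from outer to inner face (the way to push), y to the hinge, z up. A knob 22 across, 29 proud sits 100 to 125 below the door's top near the free edge.
- blue_door_hinge (a point): Point on the blue door's vertical hinge axis, at the push spot's height; axes as there. The axis lies in the outer face's plane, at the door's left edge as the robot sees it. The fixed cabinet, 240 mm wide, 170 deep, roof 220 above the bench, faces the robot within 10 degrees, left or right of the yellow one; the open door points towards the robot.
- blue_door (a joint): Blue door's angle, rad: 0 fully shut, starts open at 0.5 to 0.95. Seen from above it turns anticlockwise to shut. It stays where left; under 1 N at the push spot moves it until about 0.11 rad, where a sprung roller catch resists with about 5 N; past about 0.05 rad the catch draws it to 0 and holds it.
- yellow_door_push (a point): The same spot on the door of the yellow cabinet, which has the same size, build and hinge side, and also stands open. This door must be left as it is.

How it is judged:
By the outcome, as a careful person would: the job done as asked, in the order asked, and still so for the second after the job is handed in, with the robot touching nothing.
It also fails if it takes over 32 s, if anything falls off the work surface, if the arm or the gripper's body presses on something with over 40 N, if the wrist force passes 120 N, or if a joint passes its speed limit or range.

## Working session

There is one attempt and no reset: what is moved stays moved. The work goes in short steps, Python scripts to look and compute and a tool call to move; the robot and the scene stay as the last step left them, time stands still between calls to the robot, and variables do not carry over. Pictures are saved under pics/ and viewed, at most 10 in all, crops included, and the job is handed in when it is done.

Besides the shell and the picture viewer there is one more tool, called by a JSON object that holds its "fn" and its "kwargs", one argument or row to a line. carry_out: Moves the arm, as the interface text tells. Shifts and turns lie within -1 to 1; 1 stands for 0.3 m of shift or 360 degrees of turn. Its arguments: {"type":"object","properties":{"commands":{"type":"array","items":{"type":"array"}},"jaw":{"type":"number"},"grip_force":{"type":"number"}},"required":["commands"]}

```bash
mkdir -p pics
cat > h.py <<'E'
import numpy as np, cv2
from bench import bot, eyes, boxes_of, spot_point
def ray(cam,uv):
    p=eyes.camera_params(cam);K=np.array(p["camera_matrix"],float)
    d=np.array([p["k1"],0,0,0,0],float)
    n=cv2.undistortPoints(np.array([[uv]],float),K,d)[0,0]
    R=np.array(p["R"]);t=np.array(p["t"])
    v=R.T@np.array([n[0],n[1],1]);return -R.T@t,v/np.linalg.norm(v)
def atz(cam,uv,z):
    c,v=ray(cam,uv);return c+v*(z-c[2])/v[2]
def proj(cam,X):
    p=eyes.camera_params(cam);K=np.array(p["camera_matrix"],float)
    return cv2.projectPoints(np.array(X,float).reshape(-1,3),cv2.Rodrigues(np.array(p["R"]))[0],np.array(p["t"],float),K,np.array([p["k1"],0,0,0,0],float))[0][:,0]
E
python3 - <<'E'
from h import *
ims=[]
for c in ("scene","top"):
    im=eyes.camera(c).copy()
    cv2.imwrite(f"pics/{c}0.png",im)
    for q in ("blue_door_push","blue_door_hinge","yellow_door_push"):
        r=spot_point(q,c)
        for d in r[:2]:
            uv=np.array(d["centre"])*[560,420]
            print(c,q,round(d["score"],2),uv.round(1),atz(c,uv,0.19).round(3))
E
```

```text
scene blue_door_push 0.57 [403.1 171.2] [0.478 0.222 0.19 ]
scene blue_door_hinge 0.79 [485.  219.8] [0.593 0.371 0.19 ]
scene yellow_door_push 0.77 [195.9 137.8] [ 0.483 -0.257  0.19 ]
top blue_door_push 0.64 [177.4 279.3] [0.463 0.22  0.19 ]
top blue_door_hinge 0.95 [113.6 223.6] [0.584 0.365 0.19 ]
```

View pics/scene0.png

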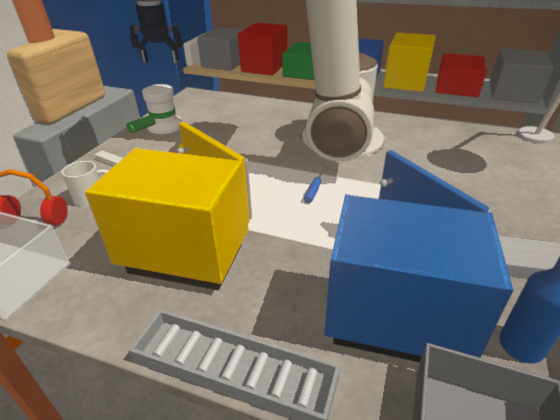

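View pics/top0.png

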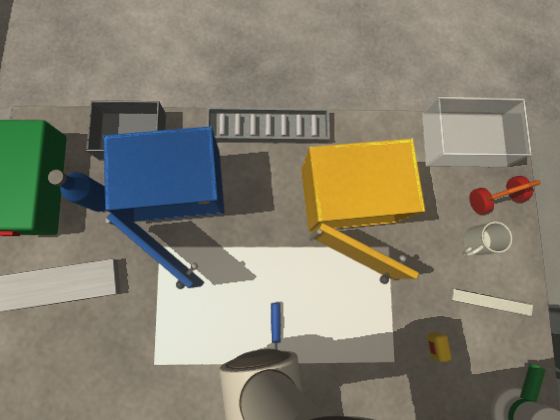

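Run:
```python
from h import *
s=bot.state();print(s["t"],s["tcp_pos"],np.round(s["orientation"],3))
for n,uv in dict(roofBL=(105,137),roofBR=(212,127),roofFR=(223,213),roofFL=(109,221),doorH=(110,217),doorF=(188,287),doorFin=(202,283)).items(): print(n,atz("top",uv,.22).round(3))
im=cv2.imread("pics/top0.png")[120:310,90:240]
cv2.imwrite("pics/c.png",cv2.resize(im,None,fx=3.1,fy=3.1,interpolation=cv2.INTER_CUBIC))
```

```text
0.4 [ 0.16262494 -0.55147346  0.23118608] [[ 0.959  0.283 -0.   ]
 [ 0.283 -0.959  0.   ]
 [ 0.    -0.    -1.   ]]
roofBL [0.774 0.387 0.22 ]
roofBR [0.8   0.151 0.22 ]
roofFR [0.604 0.122 0.22 ]
roofFL [0.585 0.364 0.22 ]
doorH [0.594 0.363 0.22 ]
doorF [0.447 0.192 0.22 ]
doorFin [0.455 0.163 0.22 ]
```

View pics/c.png

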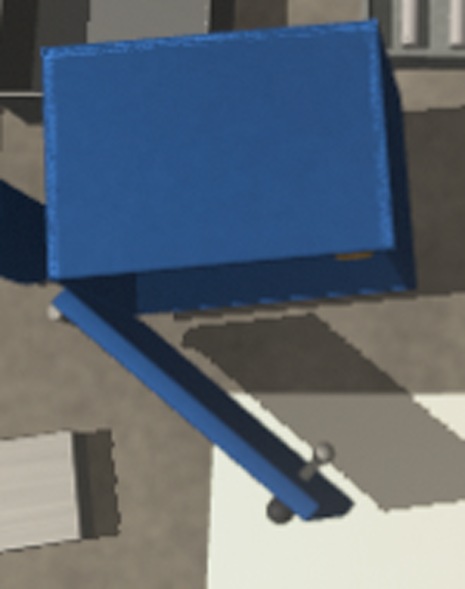

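{"fn": "carry_out", "kwargs": {
  "commands": [
    [[0,0,-0.5],[0,0,0]],
    [[0,0,-0.5],[0,0,0]],
    [[0,0,-0.5],[0,0,0]],
    [[0.87,-0.6,-0.5],[0,0,-0.167]],
    [[0.87,-0.6,-0.5],[0,0,-0.167]],
    [[0.87,-0.6,-0.5],[0,0,-0.167]],
    [[0.87,-0.6,-0.5],[0,0,-0.167]],
    [[0.87,-0.6,-0.5],[0,0,-0.167]],
    [[0.87,-0.6,-0.5],[0,0,-0.167]],
    [[0.87,-0.6,-0.5],[0,0,-0.167]]
  ],
  "jaw": 1,
  "grip_force": 20
}}

```text
t: 1.4
tcp_pos: [0.3639, -0.3018, 0.3818]
orientation: [[0.224, 0.975, 0.001], [0.975, -0.224, -0.0], [0.0, 0.001, -1.0]]
contact_force: [-0.4, -0.4, 0.2]
finger_gap: -0.0003
grip_force: 0.0
```

```bash
cat > plan.py <<'E'
from h import *
H=np.array([.592,.369]); 
def tgt(adeg,r=.19,off=.011):
    a=np.radians(adeg);d=np.array([-np.sin(a),-np.cos(a)]);n=np.array([np.cos(a),-np.sin(a)])
    return H+r*d-off*n, 180-adeg
def loc(s,xyz,head):
    R=np.array(s["orientation"]);p=np.array(s["tcp_pos"])
    l=R.T@(np.array(xyz)-p)/.3
    h=np.degrees(np.arctan2(R[1,0],R[0,0]))
    return l.round(3),round(-((head-h+180)%360-180)/360,4)
E
python3 - <<'E'
from plan import *
s=bot.state();print(s["t"],np.round(s["tcp_pos"],3),np.round(s["orientation"],3),s["finger_gap"])
print(loc(s,[.38,-.05,.36],140.5)); xy,h=tgt(39.5,.19,.06);print(xy,loc(s,[*xy,.36],h))
E
```

```text
1.4 [ 0.364 -0.302  0.382] [[ 0.224  0.975  0.001]
 [ 0.975 -0.224 -0.   ]
 [ 0.     0.001 -1.   ]] -0.00026836777891701795
(array([ 0.83 , -0.135,  0.073]), np.float64(-0.1762))
[0.42484766 0.26055602] (array([ 1.873, -0.221,  0.073]), np.float64(-0.1762))
```

{"fn": "carry_out", "kwargs": {
  "commands": [
    [[1.0,-0.13,0],[0,0,-0.176]],
    [[1.0,-0.13,0],[0,0,-0.176]],
    [[1.0,-0.13,0],[0,0,-0.176]],
    [[1.0,-0.13,0],[0,0,-0.176]],
    [[1.0,-0.13,0],[0,0,-0.176]],
    [[1.0,-0.13,0],[0,0,-0.176]],
    [[1.0,-0.13,0],[0,0,-0.176]],
    [[1.0,-0.13,0],[0,0,-0.176]],
    [[1.0,-0.13,0],[0,0,-0.176]]
  ]
}}

```text
t: 2.3
tcp_pos: [0.3938, -0.0037, 0.3814]
orientation: [[-0.767, 0.642, 0.0], [0.642, 0.767, 0.0], [-0.0, 0.0, -1.0]]
contact_force: [0.7, -0.4, -0.3]
finger_gap: -0.0001
grip_force: 0.0
```

Run:
```python
from plan import *
s=bot.state();print(s["t"],np.round(s["tcp_pos"],3),np.round(s["q"],2))
xy,h=tgt(39.5,.19,.07);print(xy,loc(s,[*xy,.36],h),loc(s,[*xy,.17],h))
```

```text
2.3 [ 0.394 -0.004  0.381] [-0.21 -0.24  1.51  0.    1.87 -1.08]
[0.41713142 0.2669168 ] (array([0.52 , 0.741, 0.071]), np.float64(-0.0013)) (array([0.52 , 0.741, 0.705]), np.float64(-0.0013))
```

{"fn": "carry_out", "kwargs": {
  "commands": [
    [[0.52,0.74,0],[0,0,0]],
    [[0.52,0.74,0],[0,0,0]],
    [[0.52,0.74,0],[0,0,0]],
    [[0.52,0.74,0],[0,0,0]],
    [[0.52,0.74,0],[0,0,0]],
    [[0.52,0.74,0],[0,0,0]],
    [[0.52,0.74,0.3],[0,0,0]],
    [[0.52,0.74,0.3],[0,0,0]],
    [[0.52,0.74,0.3],[0,0,0]]
  ]
}}

```text
t: 3.2
tcp_pos: [0.4162, 0.2653, 0.2867]
orientation: [[-0.763, 0.646, -0.007], [0.646, 0.763, -0.003], [0.004, -0.007, -1.0]]
contact_force: [0.5, -0.5, 0.3]
finger_gap: 0.0001
grip_force: 0.0
```

Run:
```python
from plan import *
s=bot.state();print(s["t"],np.round(s["tcp_pos"],3),np.round(s["q"],2))
xy,h=tgt(39.5,.19,.07);print(xy,loc(s,[*xy,.17],h))
cv2.imwrite("pics/s1.png",eyes.camera("scene"));cv2.imwrite("pics/t1.png",eyes.camera("top"))
a=cv2.imread("pics/s1.png")[60:360,260:560];b=cv2.imread("pics/t1.png")[100:400,50:350]
cv2.imwrite("pics/st1.png",cv2.resize(np.hstack([a,b]),None,fx=1.33,fy=1.33))
```

```text
3.2 [0.416 0.265 0.287] [ 0.41 -0.03  1.52  0.    1.66 -0.46]
[0.41713142 0.2669168 ] (array([-0.   ,  0.009,  0.389]), np.float64(-0.002))
```

View pics/st1.png

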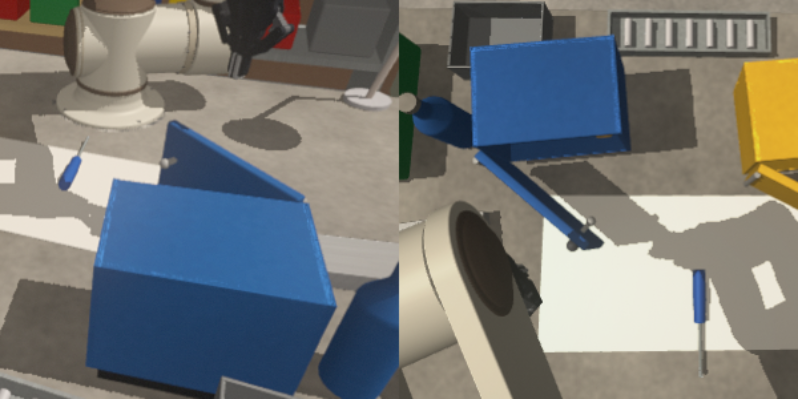

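{"fn": "carry_out", "kwargs": {
  "commands": [
    [[0,0.01,0.2],[0,0,0]],
    [[0,0.01,0.39],[0,0,0]],
    [[0,0.01,0.39],[0,0,0]],
    [[0,0.01,0.39],[0,0,0]]
  ]
}}

```text
t: 3.7
tcp_pos: [0.4198, 0.2682, 0.1746]
orientation: [[-0.764, 0.645, -0.001], [0.645, 0.764, -0.0], [0.0, -0.001, -1.0]]
contact_force: [-0.6, 0.3, 0.3]
finger_gap: 0.0003
grip_force: 0.0
```

Run:
```python
from plan import *
s=bot.state();print(s["t"],np.round(s["tcp_pos"],3),s["contact_force"])
for a,o in ((39.5,.03),(39.5,.011),(34,.011),(28,.011),(22,.011),(16,.011),(10,.011),(7,.011),(4,.011),(2,.011)):
    xy,h=tgt(a,.19,o);print(a,xy.round(3),*loc(s,[*xy,.17],h))
```

```text
3.7 [0.42  0.268 0.175] [-0.63472867  0.27307306  0.27312964]
39.5 [0.448 0.241] [-0.129 -0.007  0.015] -0.0019
39.5 [0.463 0.229] [-0.193 -0.007  0.015] -0.0019
34 [0.477 0.218] [-0.253 -0.007  0.015] -0.0172
28 [0.493 0.206] [-0.32   0.     0.015] -0.0338
22 [0.511 0.197] [-0.385  0.014  0.015] -0.0505
16 [0.529 0.189] [-0.448  0.034  0.015] -0.0672
10 [0.548 0.184] [-0.508  0.061  0.015] -0.0838
7 [0.558 0.182] [-0.538  0.077  0.015] -0.0922
4 [0.568 0.18 ] [-0.566  0.094  0.015] -0.1005
2 [0.574 0.179] [-0.584  0.106  0.015] -0.106
```

{"fn": "carry_out", "kwargs": {
  "commands": [
    [[-0.1,0,0.01],[0,0,0]],
    [[-0.14,0,0.01],[0,0,0]],
    [[-0.17,0,0.01],[0,0,0]],
    [[-0.2,0,0.01],[0,0,-0.003]],
    [[-0.23,0,0.01],[0,0,-0.012]],
    [[-0.26,0,0.01],[0,0,-0.019]],
    [[-0.29,0,0.01],[0,0,-0.026]],
    [[-0.32,0,0.01],[0,0,-0.034]],
    [[-0.35,0.005,0.01],[0,0,-0.042]],
    [[-0.385,0.014,0.01],[0,0,-0.05]]
  ]
}}

```text
t: 4.7
tcp_pos: [0.5112, 0.1973, 0.1731]
orientation: [[-0.927, 0.375, 0.002], [0.375, 0.927, 0.001], [-0.001, 0.001, -1.0]]
contact_force: [-0.7, -0.3, -0.5]
finger_gap: 0.0002
grip_force: 0.0
```

Run:
```python
from plan import *
s=bot.state();print(s["t"],np.round(s["tcp_pos"],3),s["contact_force"])
for a,o in ((19,.011),(16,.011),(13,.011),(10,.011),(7,.011),(4,.011),(2,.011),(0,.011),(-2,.011),(-4,.011),(-5,.011)):
    xy,h=tgt(a,.19,o);print(a,xy.round(3),*loc(s,[*xy,.17],h))
cv2.imwrite("pics/s2.png",eyes.camera("scene"));cv2.imwrite("pics/t2.png",eyes.camera("top"))
a=cv2.imread("pics/s2.png")[60:360,260:560];b=cv2.imread("pics/t2.png")[100:400,50:350]
cv2.imwrite("pics/st2.png",cv2.resize(np.hstack([a,b]),None,fx=1.33,fy=1.33))
```

```text
4.7 [0.511 0.197 0.173] [-0.68407801 -0.30932937 -0.54623628]
19 [0.52  0.193] [-0.032 -0.003  0.01 ] -0.0083
16 [0.529 0.189] [-0.065 -0.002  0.01 ] -0.0167
13 [0.539 0.186] [-0.098  0.     0.01 ] -0.025
10 [0.548 0.184] [-0.131  0.004  0.01 ] -0.0333
7 [0.558 0.182] [-0.164  0.01   0.01 ] -0.0417
4 [0.568 0.18 ] [-0.196  0.018  0.01 ] -0.05
2 [0.574 0.179] [-0.218  0.024  0.01 ] -0.0555
0 [0.581 0.179] [-0.239  0.031  0.01 ] -0.0611
-2 [0.588 0.179] [-0.26   0.038  0.011] -0.0667
-4 [0.594 0.179] [-0.28   0.046  0.011] -0.0722
-5 [0.598 0.179] [-0.29   0.051  0.011] -0.075
```

View pics/st2.png

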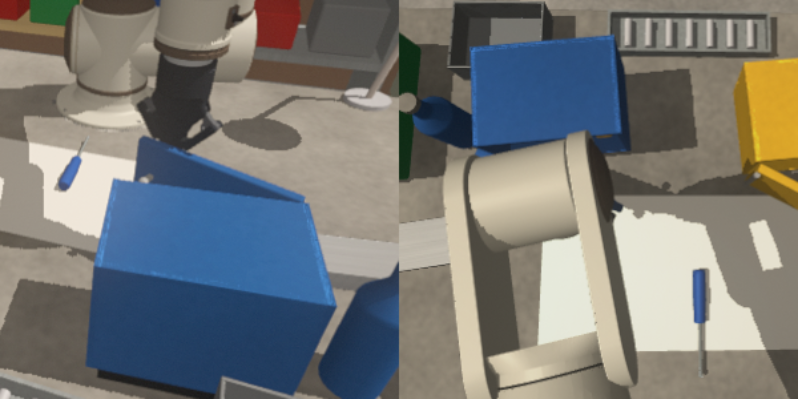

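The scene view shows the blue door half closed, in contact with the fingers (door free edge near 140,140 in the crop). The yellow door hasn't moved.

{"fn": "carry_out", "kwargs": {
  "commands": [
    [[-0.032,0,0.01],[0,0,-0.008]],
    [[-0.065,0,0.01],[0,0,-0.017]],
    [[-0.098,0,0.01],[0,0,-0.025]],
    [[-0.13,0.004,0.01],[0,0,-0.033]],
    [[-0.164,0.01,0.01],[0,0,-0.042]],
    [[-0.196,0.018,0.01],[0,0,-0.05]],
    [[-0.218,0.024,0.01],[0,0,-0.056]],
    [[-0.23,0.028,0.01],[0,0,-0.059]],
    [[-0.24,0.031,0.01],[0,0,-0.061]],
    [[-0.24,0.031,0.01],[0,0,-0.061]]
  ]
}}

```text
t: 5.8
tcp_pos: [0.5806, 0.179, 0.1686]
orientation: [[-1.0, 0.003, -0.0], [0.003, 1.0, 0.0], [0.0, 0.0, -1.0]]
contact_force: [-0.6, 0.0, 0.3]
finger_gap: -0.0004
grip_force: 0.0
```

Run:
```python
from plan import *
s=bot.state();print(s["t"],np.round(s["tcp_pos"],3),s["contact_force"])
for a,o in ((-1,.011),(-2,.011),(-3,.011),(-4,.011),(-5,.011),(-5,.009)):
    xy,h=tgt(a,.19,o);print(a,xy.round(3),*loc(s,[*xy,.17],h))
```

```text
5.8 [0.581 0.179 0.169] [-0.5528691   0.03990693  0.31032868]
-1 [0.584 0.179] [-0.012 -0.    -0.005] -0.0032
-2 [0.588 0.179] [-0.023 -0.001 -0.005] -0.006
-3 [0.591 0.179] [-0.035 -0.001 -0.005] -0.0088
-4 [0.594 0.179] [-0.046 -0.001 -0.005] -0.0116
-5 [0.598 0.179] [-0.057 -0.001 -0.005] -0.0143
-5 [0.6   0.179] [-0.063 -0.    -0.005] -0.0143
```

{"fn": "carry_out", "kwargs": {
  "commands": [
    [[-0.012,0,0],[0,0,-0.003]],
    [[-0.02,0,0],[0,0,-0.006]],
    [[-0.028,0,0],[0,0,-0.008]],
    [[-0.035,0,0],[0,0,-0.009]],
    [[-0.035,0,0],[0,0,-0.009]]
  ]
}}

```text
t: 6.3
tcp_pos: [0.5914, 0.1789, 0.1685]
orientation: [[-0.999, -0.054, 0.0], [-0.054, 0.999, 0.0], [-0.0, 0.0, -1.0]]
contact_force: [-0.8, 0.5, -0.5]
finger_gap: -0.0004
grip_force: 0.0
```

Run:
```python
from plan import *
s=bot.state();print(s["t"],np.round(s["tcp_pos"],3),s["contact_force"])
cv2.imwrite("pics/s3.png",eyes.camera("scene"))
a=cv2.imread("pics/s3.png")[130:330,310:530]
cv2.imwrite("pics/s3c.png",cv2.resize(a,None,fx=2.5,fy=2.5))
```

```text
6.3 [0.591 0.179 0.168] [-0.76639601  0.47934876 -0.46556122]
```

View pics/s3c.png

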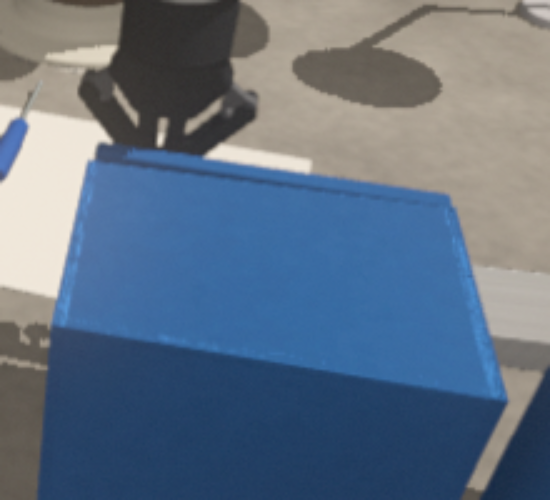

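The blue door is nearly shut, with a thin gap left along the cabinet's front edge (crop 100–450, row ~160–200). There is no catch resistance yet, so I'll continue gently.

{"fn": "carry_out", "kwargs": {
  "commands": [
    [[-0.006,0,0],[0,0,-0.001]],
    [[-0.012,0,0],[0,0,-0.003]],
    [[-0.016,0,0],[0,0,-0.004]],
    [[-0.016,0,0],[0,0,-0.004]]
  ]
}}

```text
t: 6.75
tcp_pos: [0.5963, 0.1791, 0.1683]
orientation: [[-0.997, -0.08, 0.0], [-0.08, 0.997, 0.0], [-0.0, 0.0, -1.0]]
contact_force: [-0.4, -0.3, -0.9]
finger_gap: 0.0002
grip_force: 0.0
```

{"fn": "carry_out", "kwargs": {
  "commands": [
    [[-0.006,0,0],[0,0,-0.001]],
    [[-0.01,0,0],[0,0,-0.002]],
    [[-0.01,0,0],[0,0,-0.002]]
  ]
}}

```text
t: 7.05
tcp_pos: [0.5992, 0.1793, 0.1683]
orientation: [[-0.996, -0.092, 0.0], [-0.092, 0.996, 0.0], [-0.0, 0.0, -1.0]]
contact_force: [0.7, -0.2, -0.2]
finger_gap: -0.0001
grip_force: 0.0
```

{"fn": "carry_out", "kwargs": {
  "commands": [
    [[-0.005,0,0],[0,0,0]],
    [[-0.01,0,0],[0,0,0]],
    [[-0.01,0,0],[0,0,0]]
  ]
}}

```text
t: 7.35
tcp_pos: [0.6009, 0.1794, 0.1681]
orientation: [[-0.996, -0.092, -0.003], [-0.092, 0.996, -0.0], [0.003, -0.0, -1.0]]
contact_force: [-14.0, -2.3, 3.5]
finger_gap: 0.0
grip_force: 0.0
```

{"fn": "carry_out", "kwargs": {
  "commands": [
    [[0.05,0,0],[0,0,0]],
    [[0.15,0,0],[0,0,0]],
    [[0.3,0,0],[0,0,0]],
    [[0.5,0,0],[0,0,0]],
    [[0.5,0,0],[0,0,0]],
    [[0.5,0,-0.5],[0,0,0]],
    [[0.5,0,-0.5],[0,0,0]],
    [[0.5,0,-0.5],[0,0,0]],
    [[0.5,0,-0.5],[0,0,0]]
  ]
}}

```text
t: 8.25
tcp_pos: [0.4543, 0.1661, 0.3251]
orientation: [[-0.996, -0.092, 0.01], [-0.092, 0.996, 0.002], [-0.01, 0.001, -1.0]]
contact_force: [1.0, 0.2, -0.5]
finger_gap: 0.0001
grip_force: 0.0
```

Run:
```python
from plan import *
s=bot.state();print(s["t"],np.round(s["tcp_pos"],3),s["contact_force"])
cv2.imwrite("pics/s4.png",eyes.camera("scene"))
im=cv2.imread("pics/s4.png")
a=im[130:330,310:530]
cv2.imwrite("pics/s4c.png",np.hstack([cv2.resize(a,(440,400)),cv2.resize(im[100:300,80:260],(360,400))]))
```

```text
8.25 [0.454 0.166 0.325] [ 0.98201383  0.21786839 -0.47606624]
```

View pics/s4c.png

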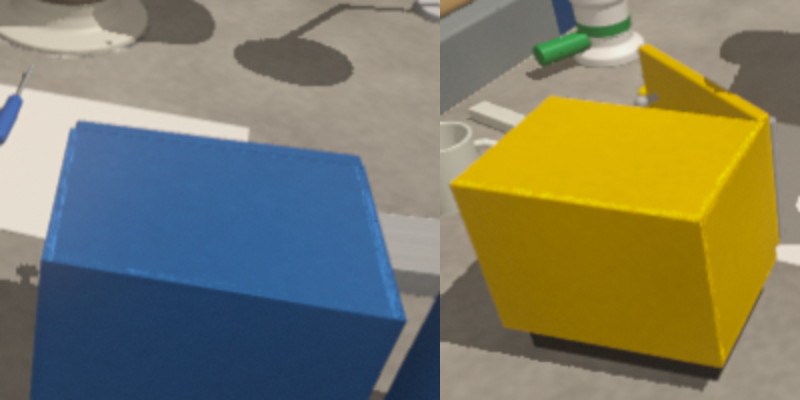

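The blue door is now flush with the cabinet front (edge from 78,122 to 358,155) and stays shut with the arm withdrawn. The yellow door is still open as before.

```bash
python3 -c "
from h import *
print(bot.hand_in())"
```

```text
the job is handed in; nothing more can be done
None
```

The blue cabinet's door is pushed shut and stays closed on its own with the arm pulled back; the yellow door was left open and untouched, and the job is handed in (finished at about 8 s).

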